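Gauge a tube-adapter sleeve on the stepped taper gauge and sort it

ROBOT

A 6-joint arm with a two-finger parallel gripper is mounted at the origin on the work surface. World frame = base frame: x ahead of the robot, y to its left, z up, the work surface at z = 0. Lengths are in m, angles in degrees, forces in N, time in s.
With the tool pointing down it reaches from about 0.25 to 0.725 m from the base axis. Payload 9.7 kg.
Tool frame: the origin (TCP) lies between the finger pads; the fingertips stand 11 mm ahead of it and the grasp point (between the pads) lies 8 mm behind it; z points along the fingers, y is the direction in which the jaws open and shut (so a half turn about z gives the same grasp; the last joint's range is limited). The gripper opens to 85 mm and grips with 20 to 120 N. Pads are 22 mm wide; open, the fingers measure 114 mm over their backs; the gripper's body (76 mm by 85 mm) begins 54 mm behind the grasp point. The pads swing forward as they close: fully open they stand 13 mm farther back than shut.
Start: joints at [70.073, 4.979, 10.078, 95.1, 0, 90], TCP at [0.187, 0.517, 0.242] pointing down, gripper open.
Joint ranges: [-179.16, 179.16], [-48.56, 103.87], [-65.8, 70.77], [-126.05, 130.52], [-82.76, 87.17], [-180, 180]. Speed limits (degrees/s): [127.2, 127.2, 147.25, 180, 180, 180].

INTERFACE

Orientations are given as [roll, pitch, yaw] about the fixed x, y, z axes, in that order (R = Rz(yaw) Ry(pitch) Rx(roll)).
In Python, from workcell import bot gives the robot as it stands.
- The arm moves only by the tool play_rows, never from a script. Its argument "targets" is a list of rows, each an object of numbers: "fingers": the gripper command: -1 is shut, 1 is fully open, values between are in proportion; "x", "y", "z": the shift along the tool's x, y, z in m; "wx", "wy", "wz": the turn, a rotation vector about the tool's x, y, z in degrees. In form: [{"fingers": .., "x": .., "y": .., "z": .., "wx": .., "wy": .., "wz": ..}, ...]. A call has 1 to 20 rows; each row is the pose to reach, as a shift and turn from the pose commanded when the call began, along the tool's axes at that moment; what a row does not reach only later rows make up. A row lasts 1/12 s, in which the tool goes at most 41.7 mm and 7.16 degrees, less where a joint would pass 70% of its speed; a pose out of reach is approached as far as the arm can. A call with a gripper value outside its range is refused whole. The fingers move at their own pace and stop on an object; "grip_force" is the grip in N (left out, the last holds). Time passes only in rows, so rows that repeat a pose let the fingers close. It gives the time, the measured TCP pose, the force and the opening at its end, in the units of the state.
- bot.get_obs(): the state, without advancing time (a new reading comes with each control period).
- bot.camera(name): name is "scene" or "top" or "wrist"; returns (picture, depth): 480x640x3 uint8, blue, green, red; 480x640 float32, m along the optical axis (not along the pixel's ray), 0 where there is no reading.
- bot.get_calibration(name): a dict with "fx", "fy", "cx", "cy" (pixels), "distortion" ([k1, k2, p1, p2, k3] as OpenCV has them; the pictures are not rectified), "camera_from_world" (4x4, takes a point from world to camera coordinates). Camera axes: x right, y down, z forward; pixel columns grow to the right and rows downward; lengths in m; the calibration is good to about 2 mm. A picture is of the moment at which its call begins: read the wrist's pose just before it. get_calibration takes no time and is no camera call; for the wrist camera it gives the pose at the moment of the call.
- bot.job_done(): hands the job in, once; it reports no verdict.
Trained networks look in the newest picture that a camera, given by its name, has taken for a name from the list of things; names that differ only in an ending like _2 or _b are one class to them, and where a whole thing is asked for, a point or a joint stands for the part that bears it (a point fixed in the world has none). Each returns a list of dicts, best first, with "confidence" (0 to 1); they miss things now and then, are a little off and sometimes report something else, mostly with a low value. They report only what shows in the picture. A call takes as long as a camera call. They do not tell look-alikes from the thing itself.
- bot.look_for(query, camera): "extent" ([left, top, right, bottom] in pixels, round what is visible of it).
- bot.outline_of(query, camera): "region" (480x640 bool, what is visible of it) and "extent" ([left, top, right, bottom] in pixels, round what is visible of it).
- bot.place_of(query, camera): "point" ([row, column] in pixels: a listed point, or the origin of a listed thing).
The state is a dict: "time": time; "q": joint angles; "qd": joint speeds; "joint_efforts": joint torques, N m; "ee_pos": TCP position; "tcp_rot": TCP orientation; "wrist_force": force on the tool from outside, world axes, zero at the start; "torque": the same for the moment, N m; "opening": finger opening in m.
Only numpy, scipy, OpenCV 4.12 (cv2) and the standard library are available. Lean on these libraries where they do the work, as an engineer would, in place of code of your own. Each camera call takes 0.05 s, during which the arm holds its last target.

TASK

Take the white sleeve from the black mat and slide it down over the stepped taper gauge until it truly stops, pressing it square and lightly against the step (a push of about 5 to 10 N for a moment, never above 30 N), to see which coloured step stops it; if it only snags on the way, ease it past. Then draw it off and stand it upright on the floor of the tray of the same colour as that step. Leave the two waiting sleeves and everything else on the table as they are.

Things in the scene. Friction and masses are not known exactly. Their poses are not given: they have to be found in the camera images.
- sleeve_a: one of three white plastic tube-adapter sleeves: cylinder, 40 mm outside, 32 mm tall, about 35 g, bored right through, either end up. Alike outside; bores 14.5, 18 and 21.5 mm, which name has which is not told. One stands on the black mat, two in the grey waiting tray. Origin: centre of its underside; z up along the bore
- sleeve_b: one of three white plastic tube-adapter sleeves: cylinder, 40 mm outside, 32 mm tall, about 35 g, bored right through, either end up. Alike outside; bores 14.5, 18 and 21.5 mm, which name has which is not told. One stands on the black mat, two in the grey waiting tray. Origin: centre of its underside; z up along the bore
- sleeve_c: one of three white plastic tube-adapter sleeves: cylinder, 40 mm outside, 32 mm tall, about 35 g, bored right through, either end up. Alike outside; bores 14.5, 18 and 21.5 mm, which name has which is not told. One stands on the black mat, two in the grey waiting tray. Origin: centre of its underside; z up along the bore
- gauge: stepped taper gauge, fixed: a grey disc foot 96 mm across, 12 mm high, a clamp collar (62 x 42 mm) up to 30 mm, and held in it an upright round spindle, 68 mm tall, thin end up: bare steel nose (5 mm across at the tip, 12.4 from 8 mm down), then a yellow (16.2 mm), a green (19.7) and a blue step (23.3 across), each with a 2 mm conical shoulder. Origin: on the axis at table height
- collar (a point): centre of the clamp collar's top, 30 mm above the table. The spindle is clamped 0 to 10 mm above it, differently each time and not measured. So its tip is 98 to 108 mm above the table, and a stopped sleeve's underside 78-88 mm on yellow (bore 14.5), 62-72 on green (18), 46-56 on blue (21.5). Sleeves pass the steps above theirs with 0.9 mm to spare all round: off-centre they may snag
- mat: black rubber mat, 90 x 90 mm, 4 mm thick, fixed; the sleeve to be gauged stands on it. Origin: centre of its underside
- wait_tray: grey tray, fixed, 100 x 160 mm, 22 mm high, floor 4 mm thick, with the two waiting sleeves. Origin: centre of its underside
- tray_yellow: open yellow plastic sorting tray, fixed, 120 x 120 mm outside, walls 24 mm high and 4 mm thick, floor 4 mm thick, so inside 112 x 112 mm. Origin: centre of its underside, on the table; x and y along its sides
- tray_green: open green plastic sorting tray, fixed, 120 x 120 mm outside, walls 24 mm high and 4 mm thick, floor 4 mm thick, so inside 112 x 112 mm. Origin: centre of its underside, on the table; x and y along its sides
- tray_blue: open blue plastic sorting tray, fixed, 120 x 120 mm outside, walls 24 mm high and 4 mm thick, floor 4 mm thick, so inside 112 x 112 mm. Origin: centre of its underside, on the table; x and y along its sides
- marker: marker pen lying flat, black with a red cap, 135 x 13 x 15 mm, to be left alone. Origin: centre of its underside, x along it
- sanitiser: clear pump bottle with a blue label, 66 mm across, 173 mm tall, to be left alone. Origin: centre of its underside
- meter: grey hand-held meter lying flat, 150 x 75 x 24 mm, to be left alone. Origin: centre of its underside
- tube_rack: white rack of capped sample tubes, 100 x 220 mm, 92 mm tall, to be left alone. Origin: centre of its underside
Not all that is in view belongs to the job. What is shaped like the sleeve_a but pink or purple is not meant.

How it is judged:
By the outcome, as a careful person would: the job done as asked, in the order asked, and still so for the second after the job is handed in, with the robot touching nothing.
It also fails if it takes over 61 s, if anything falls off the work surface, if the arm or the gripper's body presses on something with over 40 N, if the wrist force passes 120 N, or if a joint passes its speed limit or range.

## Working session

There is one attempt and no reset: what is moved stays moved. The work goes in short steps, Python scripts to look and compute and a tool call to move; the robot and the scene stay as the last step left them, time stands still between calls to the robot, and variables do not carry over. Pictures are saved under pics/ and viewed, and the job is handed in when it is done.

Besides the shell and the picture viewer there is one more tool, called as name(argument=value, ...) on one line, values as JSON. play_rows: Moves the arm, as the interface text tells. Its arguments: {"type":"object","properties":{"targets":{"type":"array","items":{"type":"object","properties":{"fingers":{"type":"number"},"x":{"type":"number"},"y":{"type":"number"},"z":{"type":"number"},"wx":{"type":"number"},"wy":{"type":"number"},"wz":{"type":"number"}}}},"grip_force":{"type":"number"}},"required":["targets"]}

```bash
mkdir -p pics; ls
python3 - <<'E'
from workcell import bot
import cv2
o=bot.get_obs()
for k,v in o.items(): print(k,v)
for c in ("scene","top","wrist"):
    p,d=bot.camera(c); cv2.imwrite(f"pics/{c}0.png",p)
    k=bot.get_calibration(c); print(c,k)
E
```

```text
pics
time 0.0
q [7.00730155e+01 5.01029785e+00 1.00333888e+01 9.50977121e+01
 9.98336252e-04 9.00019105e+01]
qd [0.05917425 0.07531642 0.01286967 0.01079599 0.11947194 0.08154949]
joint_efforts [-5.11631370e-04 -5.20392752e+01  4.64803147e+01  1.63529674e-02
 -6.57482474e-05 -6.38039893e-06]
ee_pos [0.18737667 0.51687565 0.2415812 ]
tcp_rot [-1.79925379e+02 -9.95847176e-04  1.60071104e+02]
wrist_force [ 0.10990459  0.40239218 -1.2296148 ]
torque [ 0.04266648 -0.00317673  0.03291459]
opening 0.08506544571832898
scene {'fx': 511.54969745703715, 'fy': 511.54969745703715, 'cx': 323.95031424109584, 'cy': 242.02508833742152, 'distortion': array([0.02049306, 0.        , 0.        , 0.        , 0.        ]), 'camera_from_world': array([[ 0.58717378,  0.80933061, -0.01452288, -0.3011785 ],
       [ 0.68654785, -0.50743833, -0.52072872, -0.35462006],
       [-0.42881116,  0.29578759, -0.85359867,  1.49864631],
       [ 0.        ,  0.        ,  0.        ,  1.        ]])}
top {'fx': 593.2628651378137, 'fy': 593.2628651378137, 'cx': 309.83161061637276, 'cy': 237.45569421967969, 'distortion': array([-0.17122743,  0.        ,  0.        ,  0.        ,  0.        ]), 'camera_from_world': array([[ 0.02994923, -0.999466  ,  0.01306776, -0.0516669 ],
       [-0.98246962, -0.03184155, -0.18368332,  0.54609839],
       [ 0.18400133, -0.0073375 , -0.98289861,  1.44291445],
       [ 0.        ,  0.        ,  0.        ,  1.        ]])}
wrist {'fx': 425.8498280927407, 'fy': 425.8498280927407, 'cx': 310.63868615981744, 'cy': 235.97819071482968, 'distortion': array([-0.06756012,  0.        ,  0.        ,  0.        ,  0.        ]), 'camera_from_world': array([[ 0.34076698,  0.94014561, -0.00202365, -0.54894621],
       [ 0.89403756, -0.32338723,  0.3100283 , -0.03894172],
       [ 0.29081733, -0.10745663, -0.95072517,  0.37959024],
       [ 0.        ,  0.        ,  0.        ,  1.        ]])}
```

View pics/scene0.png

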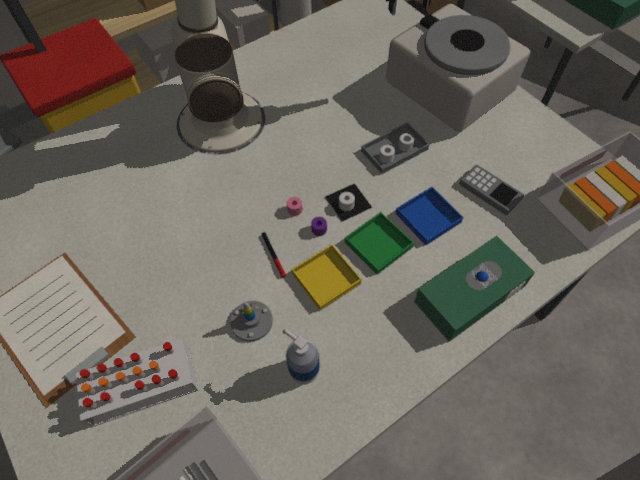

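View pics/top0.png

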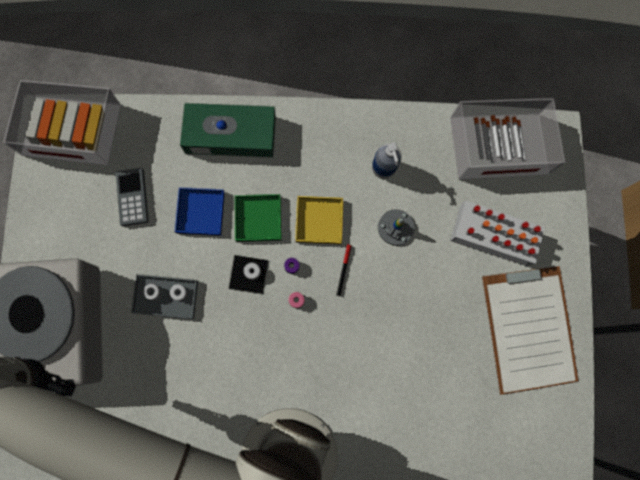

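View pics/wrist0.png

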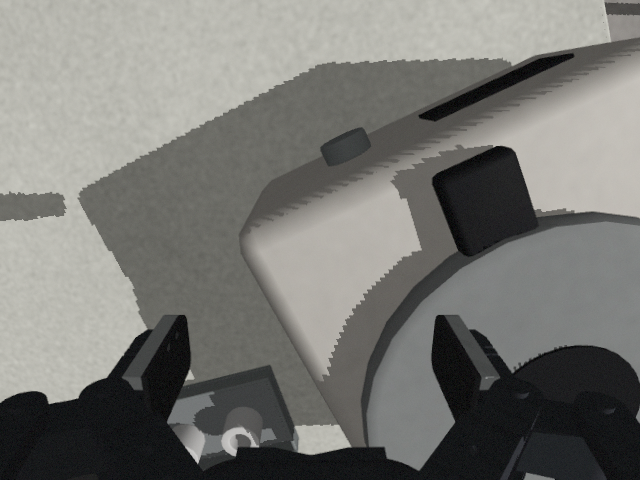

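The overview shows the white sleeve on the black mat at top-view pixel (251,270) and the gauge at (398,227). The trays are blue (200,212), green (259,217) and yellow (320,220). The pink and purple rings are decoys. I'll locate each one next.

```bash
cat > h.py <<'E'
from workcell import bot
import cv2, numpy as np
def cal(c):
    k=bot.get_calibration(c); K=np.array([[k['fx'],0,k['cx']],[0,k['fy'],k['cy']],[0,0,1.]])
    return K,np.array(k['distortion']),np.array(k['camera_from_world'])
def ray(C,uv):
    K,D,T=C; p=cv2.undistortPoints(np.array(uv,float).reshape(-1,1,2),K,D).reshape(-1,2)
    d=np.c_[p,np.ones(len(p))]@T[:3,:3]; o=-T[:3,:3].T@T[:3,3]
    return o,d
def onplane(C,uv,z):
    o,d=ray(C,uv); return o+d*((z-o[2])/d[:,2])[:,None]
def proj(C,P):
    K,D,T=C; P=np.array(P,float).reshape(-1,3)
    return cv2.projectPoints(P,cv2.Rodrigues(T[:3,:3])[0],T[:3,3],K,D)[0].reshape(-1,2)
E
python3 - <<'E'
from h import *
for c in ("top","scene"):
    bot.camera(c); C=cal(c)
    for q,z in (("sleeve_a",.004),("gauge",0),("collar",.03),("mat",0),("tray_yellow",0),("tray_green",0),("tray_blue",0)):
        for r in bot.place_of(q,c)[:3]:
            uv=r['point'][::-1]; print(c,q,round(r['confidence'],2),np.round(uv,1),onplane(C,uv,z).round(4)[0])
print(bot.get_obs()['time'])
E
```

```text
top sleeve_a 0.77 [181.8 293.2] [0.3998 0.2897 0.004 ]
top sleeve_a 0.72 [149.4 291. ] [0.4022 0.375  0.004 ]
top sleeve_a 0.68 [251.5 271.1] [0.4633 0.1124 0.004 ]
top gauge 0.61 [393.1 229.7] [ 0.5848 -0.2529  0.    ]
top collar 0.58 [396.2 223.5] [ 0.5952 -0.2564  0.03  ]
top mat 0.72 [247.6 276.9] [0.4484 0.1222 0.    ]
top mat 0.48 [163.4 294.8] [0.3942 0.3384 0.    ]
top tray_yellow 0.76 [317.5 218. ] [ 0.6095 -0.0536  0.    ]
top tray_green 0.63 [261.6 216.1] [0.6099 0.0932 0.    ]
top tray_blue 0.64 [200.8 214. ] [0.6105 0.254  0.    ]
scene sleeve_a 0.81 [294.2 210.8] [ 0.395  -0.0094  0.004 ]
scene sleeve_a 0.79 [346.4 203.6] [0.4571 0.1128 0.004 ]
scene sleeve_a 0.69 [321.4 231.2] [0.4876 0.0105 0.004 ]
scene gauge 0.81 [254.7 318.8] [ 0.5877 -0.2502  0.    ]
scene gauge 0.61 [381.4 156.9] [0.3863 0.2885 0.    ]
scene collar 0.59 [252.4 314. ] [ 0.5879 -0.2518  0.03  ]
scene mat 0.76 [351.  204.2] [0.4636 0.1231 0.    ]
scene mat 0.68 [379.8 241.4] [0.5966 0.1114 0.    ]
scene tray_yellow 0.93 [327.6 280.2] [ 0.6069 -0.0574  0.    ]
scene tray_yellow 0.5 [301.7 367.1] [ 0.7441 -0.2274  0.    ]
scene tray_green 0.82 [378.7 240.7] [0.5934 0.1105 0.    ]
scene tray_blue 0.75 [425.8 221.3] [0.6195 0.2434 0.    ]
0.95
```

```bash
cat >> h.py <<'E'
from scipy.spatial.transform import Rotation as Ro
def tool():
    o=bot.get_obs(); return np.array(o['ee_pos']),Ro.from_euler('xyz',o['tcp_rot'],degrees=True).as_matrix(),o
def delta(p,yaw,p0=None,R0=None):
    if p0 is None: p0,R0,_=tool()
    Rt=Ro.from_euler('xyz',[180,0,yaw],degrees=True).as_matrix()
    return (R0.T@(np.array(p)-p0)).round(4), Ro.from_matrix(R0.T@Rt).as_rotvec(degrees=True).round(2)
E
python3 - <<'E'
from h import *
p,R,o=tool(); K,D,T=cal('wrist')
c=-T[:3,:3].T@T[:3,3]; print("cam in tool",R.T@(c-p)); print((R.T@T[:3,:3].T).round(3))
for h in (0,.1,.15,.2): print(h,proj((K,D,T),p+R[:,2]*h))
Pt=[0.460,0.112,0.15]; print(delta([0.46,0.112,0.16],104))
E
```

```text
cam in tool [ 0.08071252 -0.00027062 -0.13012363]
[[ 0.    -0.951 -0.31 ]
 [ 1.     0.    -0.001]
 [ 0.001 -0.31   0.951]]
0 [[311.74799805 339.76985601]]
0.1 [[311.48661376 245.40610504]]
0.15 [[311.41871578 221.21328394]]
0.2 [[311.36967344 203.81791169]]
(array([-0.3943, -0.2879,  0.0823]), array([-0.  ,  0.  , 56.07]))
```

play_rows(targets=[{"fingers": 1, "x": -0.394, "y": -0.288, "z": 0.082, "wz": 56}, {"fingers": 1, "x": -0.394, "y": -0.288, "z": 0.082, "wz": 56}, {"fingers": 1, "x": -0.394, "y": -0.288, "z": 0.082, "wz": 56}, {"fingers": 1, "x": -0.394, "y": -0.288, "z": 0.082, "wz": 56}, {"fingers": 1, "x": -0.394, "y": -0.288, "z": 0.082, "wz": 56}, {"fingers": 1, "x": -0.394, "y": -0.288, "z": 0.082, "wz": 56}, {"fingers": 1, "x": -0.394, "y": -0.288, "z": 0.082, "wz": 56}, {"fingers": 1, "x": -0.394, "y": -0.288, "z": 0.082, "wz": 56}, {"fingers": 1, "x": -0.394, "y": -0.288, "z": 0.082, "wz": 56}, {"fingers": 1, "x": -0.394, "y": -0.288, "z": 0.082, "wz": 56}, {"fingers": 1, "x": -0.394, "y": -0.288, "z": 0.082, "wz": 56}, {"fingers": 1, "x": -0.394, "y": -0.288, "z": 0.082, "wz": 56}, {"fingers": 1, "x": -0.394, "y": -0.288, "z": 0.082, "wz": 56}, {"fingers": 1, "x": -0.394, "y": -0.288, "z": 0.082, "wz": 56}, {"fingers": 1, "x": -0.394, "y": -0.288, "z": 0.082, "wz": 56}, {"fingers": 1, "x": -0.394, "y": -0.288, "z": 0.082, "wz": 56}])

```text
$.targets[0]: bad value
```

Run:
```python
from h import *
p,R,o=tool(); print(o['time'],p,o['tcp_rot'],o['wrist_force'])
im,d=bot.camera('wrist'); C=cal('wrist'); cv2.imwrite('pics/w1.png',im)
for r in bot.outline_of('sleeve_a','wrist')[:3]:
    m=r['region']; print(r['confidence'],r['extent'])
    # top-face pixels by depth -> world
    v,u=np.nonzero(m&(d>0)); K,D,T=C
    o_,dd=ray(C,np.c_[u,v]); P=o_+dd*d[v,u][:,None]
    print(np.percentile(P[:,2],[5,25,50,75,95]).round(4))
    t=P[P[:,2]>0.033]; 
    if len(t)>20:
        e=cv2.minEnclosingCircle((t[:,:2]*1000).astype(np.float32)); print('top',len(t),e,t[:,2].mean())
```

```text
0.95 [0.18746805 0.51704531 0.24227285] [-1.79998332e+02  1.66412932e-03  1.60071329e+02] [-0.17310974 -0.05859226  0.87133184]
0.79 [172.8, 423.8, 204.0, 462.5]
[0.0054 0.0122 0.0201 0.0283 0.0347]
top 89 ((284.99029541015625, 406.0287170410156), 156.0251922607422) 0.05912798762725455
0.77 [221.6, 404.3, 264.3, 454.3]
[0.0073 0.0176 0.0271 0.0341 0.0353]
top 517 ((289.44647216796875, 427.967041015625), 141.90304565429688) 0.03502858598664202
```

View pics/w1.png

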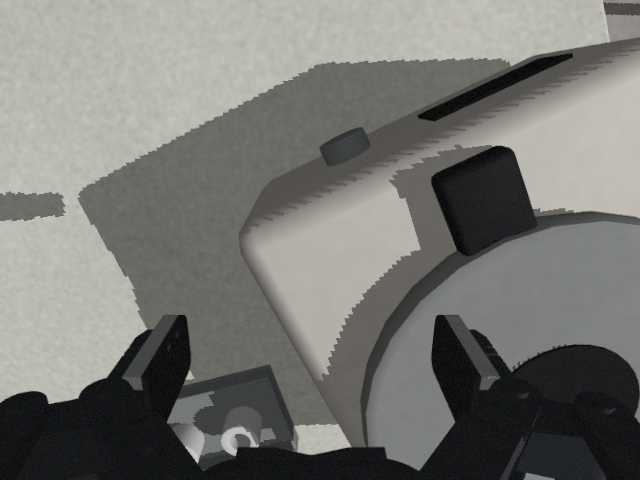

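The picture is unchanged because the move call was refused, most likely over the missing wx and wy keys. I'll resend it with every key.

play_rows(targets=[{"fingers": 1, "x": -0.394, "y": -0.288, "z": 0.082, "wx": 0, "wy": 0, "wz": 56}, {"fingers": 1, "x": -0.394, "y": -0.288, "z": 0.082, "wx": 0, "wy": 0, "wz": 56}, {"fingers": 1, "x": -0.394, "y": -0.288, "z": 0.082, "wx": 0, "wy": 0, "wz": 56}, {"fingers": 1, "x": -0.394, "y": -0.288, "z": 0.082, "wx": 0, "wy": 0, "wz": 56}, {"fingers": 1, "x": -0.394, "y": -0.288, "z": 0.082, "wx": 0, "wy": 0, "wz": 56}, {"fingers": 1, "x": -0.394, "y": -0.288, "z": 0.082, "wx": 0, "wy": 0, "wz": 56}, {"fingers": 1, "x": -0.394, "y": -0.288, "z": 0.082, "wx": 0, "wy": 0, "wz": 56}, {"fingers": 1, "x": -0.394, "y": -0.288, "z": 0.082, "wx": 0, "wy": 0, "wz": 56}, {"fingers": 1, "x": -0.394, "y": -0.288, "z": 0.082, "wx": 0, "wy": 0, "wz": 56}, {"fingers": 1, "x": -0.394, "y": -0.288, "z": 0.082, "wx": 0, "wy": 0, "wz": 56}, {"fingers": 1, "x": -0.394, "y": -0.288, "z": 0.082, "wx": 0, "wy": 0, "wz": 56}, {"fingers": 1, "x": -0.394, "y": -0.288, "z": 0.082, "wx": 0, "wy": 0, "wz": 56}, {"fingers": 1, "x": -0.394, "y": -0.288, "z": 0.082, "wx": 0, "wy": 0, "wz": 56}, {"fingers": 1, "x": -0.394, "y": -0.288, "z": 0.082, "wx": 0, "wy": 0, "wz": 56}, {"fingers": 1, "x": -0.394, "y": -0.288, "z": 0.082, "wx": 0, "wy": 0, "wz": 56}, {"fingers": 1, "x": -0.394, "y": -0.288, "z": 0.082, "wx": 0, "wy": 0, "wz": 56}])

```text
time: 2.38
ee_pos: [0.4594, 0.1128, 0.1606]
tcp_rot: [180.0, -0.0, 104.1]
wrist_force: [1.1, -0.2, 0.5]
opening: 0.0856
```

```bash
cat > seg.py <<'E'
from h import *
def tops(name,zmin,zmax,rmax,near,q='sleeve_a',cam='wrist'):
    im,d=bot.camera(cam); C=cal(cam); cv2.imwrite('pics/'+name,im)
    v,u=np.nonzero(d>0); o_,dd=ray(C,np.c_[u,v]); P=o_+dd*d[v,u][:,None]
    s=(P[:,2]>zmin)&(P[:,2]<zmax)&(np.hypot(*(P[:,:2]-near).T)<rmax)
    return im,d,C,P[s],np.c_[u,v][s]
E
python3 - <<'E'
from seg import *
p,R,o=tool(); print(o['time'],p)
im,d,C,P,uv=tops('w2.png',.030,.045,.045,[.46,.112])
e=cv2.minEnclosingCircle((P[:,:2]*1000).astype(np.float32)); print(len(P),e,np.median(P[:,2]))
r=bot.outline_of('sleeve_a','wrist')
for x in r: print(x['confidence'],x['extent'])
E
```

```text
2.3833 [0.45939898 0.11282516 0.16063208]
2585 ((458.6104431152344, 110.26471710205078), 19.959434509277344) 0.03440794095362021
0.96 [278.9, 196.7, 342.1, 263.4]
0.9 [184.0, 313.4, 213.1, 381.0]
0.74 [277.1, 323.2, 329.6, 390.7]
```

View pics/w2.png

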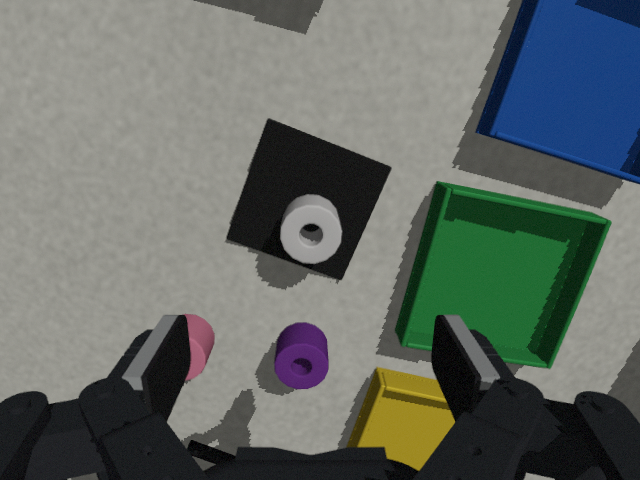

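The sleeve stands at the front edge of the mat, at wrist pixel (311,229), measured at (0.4586, 0.1103). The green tray wall is about 59 mm from it on the jaw axis, so I'll go down with the jaws only partly open.

Run:
```python
from h import *
print(delta([.4586,.1103,.020],104.1))
```

```text
(array([-0.0025, -0.0015,  0.1406]), array([ 0.03, -0.01,  0.08]))
```

play_rows(grip_force=30, targets=[{"fingers": 0.4, "x": -0.0025, "y": -0.0015, "z": 0.03, "wx": 0, "wy": 0, "wz": 0}, {"fingers": 0.4, "x": -0.0025, "y": -0.0015, "z": 0.06, "wx": 0, "wy": 0, "wz": 0}, {"fingers": 0.4, "x": -0.0025, "y": -0.0015, "z": 0.08, "wx": 0, "wy": 0, "wz": 0}, {"fingers": 0.4, "x": -0.0025, "y": -0.0015, "z": 0.1, "wx": 0, "wy": 0, "wz": 0}, {"fingers": 0.4, "x": -0.0025, "y": -0.0015, "z": 0.12, "wx": 0, "wy": 0, "wz": 0}, {"fingers": 0.4, "x": -0.0025, "y": -0.0015, "z": 0.135, "wx": 0, "wy": 0, "wz": 0}, {"fingers": 0.4, "x": -0.0025, "y": -0.0015, "z": 0.1405, "wx": 0, "wy": 0, "wz": 0}, {"fingers": 0.4, "x": -0.0025, "y": -0.0015, "z": 0.1405, "wx": 0, "wy": 0, "wz": 0}, {"fingers": 0.4, "x": -0.0025, "y": -0.0015, "z": 0.1405, "wx": 0, "wy": 0, "wz": 0}])

```text
time: 3.23
ee_pos: [0.459, 0.1098, 0.0205]
tcp_rot: [180.0, -0.0, 104.1]
wrist_force: [-0.3, -0.5, 0.3]
opening: 0.0598
```

play_rows(grip_force=30, targets=[{"fingers": -0.3, "x": 0, "y": 0, "z": 0, "wx": 0, "wy": 0, "wz": 0}, {"fingers": -0.5, "x": 0, "y": 0, "z": 0, "wx": 0, "wy": 0, "wz": 0}, {"fingers": -1, "x": 0, "y": 0, "z": 0, "wx": 0, "wy": 0, "wz": 0}, {"fingers": -1, "x": 0, "y": 0, "z": 0, "wx": 0, "wy": 0, "wz": 0}, {"fingers": -1, "x": 0, "y": 0, "z": 0, "wx": 0, "wy": 0, "wz": 0}, {"fingers": -1, "x": 0, "y": 0, "z": 0, "wx": 0, "wy": 0, "wz": 0}])

```text
time: 3.73
ee_pos: [0.4596, 0.1096, 0.0212]
tcp_rot: [179.9, -0.0, 104.1]
wrist_force: [-1.3, 1.1, 6.8]
opening: 0.0386
```

play_rows(targets=[{"fingers": -1, "x": 0, "y": 0, "z": -0.02, "wx": 0, "wy": 0, "wz": 0}, {"fingers": -1, "x": 0, "y": 0, "z": -0.06, "wx": 0, "wy": 0, "wz": 0}, {"fingers": -1, "x": 0, "y": 0, "z": -0.1, "wx": 0, "wy": 0, "wz": 0}, {"fingers": -1, "x": 0, "y": 0, "z": -0.14, "wx": 0, "wy": 0, "wz": 0}, {"fingers": -1, "x": 0, "y": 0, "z": -0.17, "wx": 0, "wy": 0, "wz": 0}, {"fingers": -1, "x": 0, "y": 0, "z": -0.18, "wx": 0, "wy": 0, "wz": 0}, {"fingers": -1, "x": 0, "y": 0, "z": -0.18, "wx": 0, "wy": 0, "wz": 0}])

```text
time: 4.32
ee_pos: [0.4601, 0.1095, 0.203]
tcp_rot: [179.7, 0.0, 104.1]
wrist_force: [-0.5, -0.9, -0.4]
opening: 0.0387
```

Run:
```python
from seg import *
p,R,o=tool(); print(o['time'],p,o['tcp_rot'],o['wrist_force'],o['opening'])
im,d=bot.camera('wrist');cv2.imwrite('pics/w3.png',im)
print(delta([.588,-.251,.20],67.5))
```

```text
4.3167 [0.46010467 0.10948985 0.20300009] [1.79693620e+02 6.59978984e-03 1.04069655e+02] [-0.47880848 -0.86605201 -0.44457024] 0.03866229487808007
(array([-0.3808,  0.0371,  0.0006]), array([ 0.12, -0.04, 36.57]))
```

View pics/w3.png

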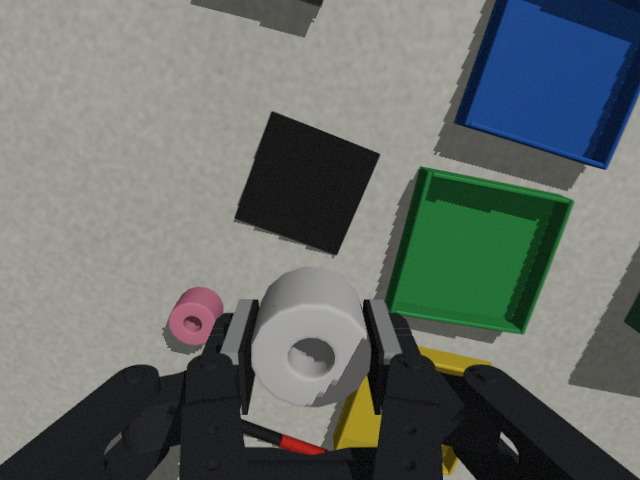

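The sleeve is held square between the pads at about (311,345), and the mat is empty. Next I'll hover over the gauge.

play_rows(targets=[{"fingers": -1, "x": -0.381, "y": 0.037, "z": 0, "wx": 0, "wy": 0, "wz": 36.5}, {"fingers": -1, "x": -0.381, "y": 0.037, "z": 0, "wx": 0, "wy": 0, "wz": 36.5}, {"fingers": -1, "x": -0.381, "y": 0.037, "z": 0, "wx": 0, "wy": 0, "wz": 36.5}, {"fingers": -1, "x": -0.381, "y": 0.037, "z": 0, "wx": 0, "wy": 0, "wz": 36.5}, {"fingers": -1, "x": -0.381, "y": 0.037, "z": 0, "wx": 0, "wy": 0, "wz": 36.5}, {"fingers": -1, "x": -0.381, "y": 0.037, "z": 0, "wx": 0, "wy": 0, "wz": 36.5}, {"fingers": -1, "x": -0.381, "y": 0.037, "z": 0, "wx": 0, "wy": 0, "wz": 36.5}, {"fingers": -1, "x": -0.381, "y": 0.037, "z": 0, "wx": 0, "wy": 0, "wz": 36.5}, {"fingers": -1, "x": -0.381, "y": 0.037, "z": 0, "wx": 0, "wy": 0, "wz": 36.5}, {"fingers": -1, "x": -0.381, "y": 0.037, "z": 0, "wx": 0, "wy": 0, "wz": 36.5}, {"fingers": -1, "x": -0.381, "y": 0.037, "z": 0, "wx": 0, "wy": 0, "wz": 36.5}, {"fingers": -1, "x": -0.381, "y": 0.037, "z": 0, "wx": 0, "wy": 0, "wz": 36.5}, {"fingers": -1, "x": -0.381, "y": 0.037, "z": 0, "wx": 0, "wy": 0, "wz": 36.5}])

```text
time: 5.45
ee_pos: [0.5869, -0.2501, 0.1988]
tcp_rot: [-179.9, -0.0, 67.6]
wrist_force: [-0.5, 0.9, -0.8]
opening: 0.0386
```

Run:
```python
from seg import *
p,R,o=tool(); print(o['time'],p,o['tcp_rot'],o['wrist_force'],o['opening'])
im,d=bot.camera('wrist');cv2.imwrite('pics/w4.png',im);np.save('w4d.npy',d)
C=cal('wrist'); np.save('w4T.npy',C[2])
cv2.imwrite('pics/w4z.png',cv2.resize(im[150:420,180:450],None,fx=2.2,fy=2.2,interpolation=cv2.INTER_CUBIC))
```

```text
5.45 [ 0.58687849 -0.25014735  0.1987647 ] [-1.79893520e+02 -1.59080649e-02  6.76137865e+01] [-0.51801395  0.91461203 -0.81375436] 0.038552952658811736
```

View pics/w4.png

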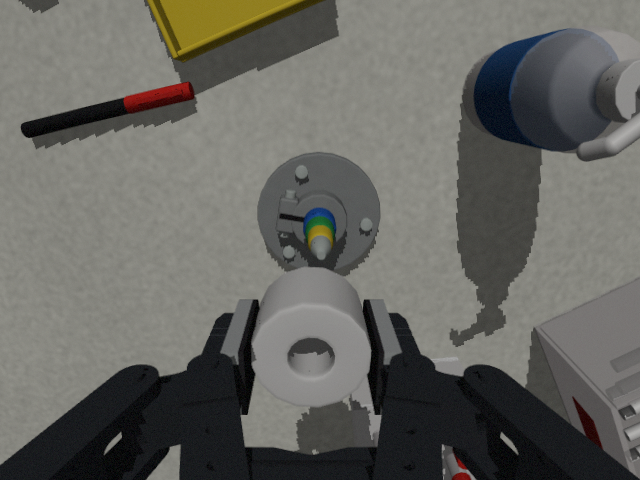

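View pics/w4z.png

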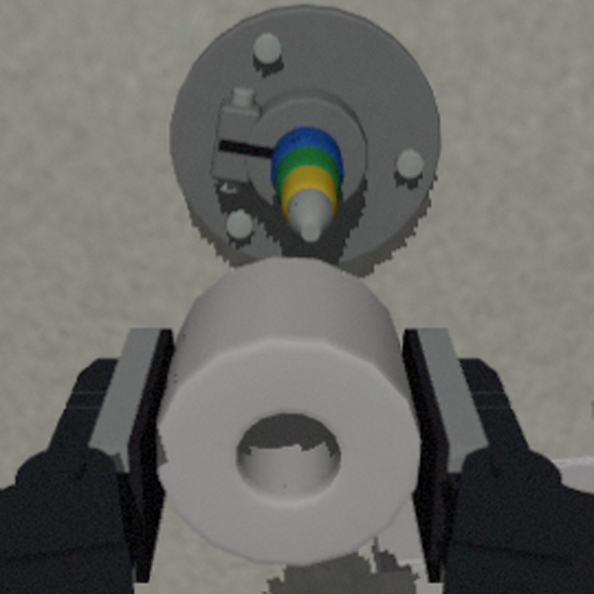

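```bash
cat > fit.py <<'E'
from h import *
from scipy.optimize import least_squares
def cloud(d,C):
    v,u=np.nonzero(d>0); o_,dd=ray(C,np.c_[u,v]); return o_+dd*d[v,u][:,None],np.c_[u,v]
def prof(s): # s: mm below tip -> radius mm
    return np.interp(s,[0,8,20,22,36,38,52,54,68],[2.5,6.2,6.2,8.1,8.1,9.85,9.85,11.65,11.65])
E
python3 - <<'E'
from fit import *
im=cv2.imread('pics/w4.png'); d=np.load('w4d.npy'); K,D,_=cal('wrist'); T=np.load('w4T.npy'); C=(K,D,T)
p,R,o=tool()
P,uv=cloud(d,C)
# foot
g=np.array([.588,-.251])
s=(abs(P[:,2]-.012)<.005)&(np.hypot(*(P[:,:2]-g).T)<.06)
print('foot z',np.median(P[s,2]),len(P[s]))
F=P[s]; e=cv2.minEnclosingCircle((F[:,:2]*1000).astype(np.float32)); print('foot circ',e)
# rim: robust
ang=np.arctan2(F[:,1]-e[0][1]/1e3,F[:,0]-e[0][0]/1e3); rr=np.hypot(F[:,0]-e[0][0]/1e3,F[:,1]-e[0][1]/1e3)
b=[]
for a in np.linspace(-np.pi,np.pi,73)[:-1]:
    k=np.nonzero((ang>=a)&(ang<a+2*np.pi/72))[0]
    if len(k): b.append(F[k[np.argmax(rr[k])]])
b=np.array(b); f=least_squares(lambda q:np.hypot(b[:,0]-q[0],b[:,1]-q[1])-.0478,[g[0],g[1]],loss='soft_l1',f_scale=.0007); print('rim fit',f.x, np.std(f.fun))
# spindle
s=(P[:,2]>.05)&(P[:,2]<.115)&(np.hypot(*(P[:,:2]-f.x).T)<.02)
S=P[s]; print('tip max z',np.sort(S[:,2])[-10:].round(4),len(S), S[:,2].min())
mm=S*1e3
def res(q):
    return np.hypot(mm[:,0]-q[0],mm[:,1]-q[1])-prof(np.clip(q[2]-mm[:,2],0,68))
for t0 in (98,103,108):
    r=least_squares(res,[f.x[0]*1e3,f.x[1]*1e3,t0],loss='soft_l1',f_scale=.5); print('spindle',r.x,r.cost,np.median(abs(r.fun)))
# sleeve in hand
Q=(P-p)@R*1e3 # tool mm
s=(abs(Q[:,0])<26)&(abs(Q[:,1])<19.0)&(Q[:,2]<22)&(Q[:,2]>-30)
A=Q[s]; print('sleeve pts',len(A),np.percentile(A[:,2],[2,10,50,90,98]))
topz=np.median(A[A[:,2]<np.percentile(A[:,2],30)][:,2]); print('topz',topz)
side=A[(A[:,2]>topz+3)&(A[:,0]>10)]
r=least_squares(lambda q:np.hypot(side[:,0]-q[0],side[:,1]-q[1])-20,[0,0],loss='soft_l1',f_scale=.5);print('side fit',r.x,np.median(abs(r.fun)),len(side), side[:,2].max())
tp=A[abs(A[:,2]-topz)<1.5]; print('top plane',np.linalg.lstsq(np.c_[tp[:,:2],np.ones(len(tp))],tp[:,2],rcond=None)[0])
e=cv2.minEnclosingCircle(tp[:,:2].astype(np.float32));print('top circ',e)
E
```

```text
foot z 0.011234074714674969 7808
foot circ ((588.1611328125, -259.2633361816406), 47.84756851196289)
rim fit [ 0.58837263 -0.25878979] 0.0009787435688189874
tip max z [0.0992 0.0992 0.0993 0.0993 0.0993 0.0994 0.0994 0.0995 0.0996 0.0997] 1014 0.050075612838622
spindle [ 588.30752939 -258.80913897   99.14506528] 91.04619019969383 0.22683131906558973
spindle [ 588.30752834 -258.80914047   99.14506636] 91.04619019958608 0.22683238134759964
spindle [ 587.68949455 -260.68996253  112.93402837] 318.5080017353824 0.556575756453114
sleeve pts 14299 [-24.70166489 -13.97381006 -12.78855222   4.8800465   13.69088562]
topz -13.740378717389973
side fit [-0.79534614 -1.18990144] 0.16899943405797657 3155 18.804992600379236
top plane [ 1.75369465e-03 -3.80513550e-04 -1.32687641e+01]
top circ ((-0.07363462448120117, 0.6608982086181641), 21.247201919555664)
```

Run:
```python
from fit import *
im=cv2.imread('pics/w4.png'); d=np.load('w4d.npy'); K,D,_=cal('wrist'); T=np.load('w4T.npy'); C=(K,D,T)
p,R,o=tool(); P,uv=cloud(d,C); Q=(P-p)@R*1e3
for y in (8,12,15,17):
    side=Q[(Q[:,2]>-8)&(Q[:,2]<15)&(Q[:,0]>8)&(Q[:,0]<24)&(abs(Q[:,1])<y)]
    r=least_squares(lambda q:np.hypot(side[:,0]-q[0],side[:,1]-q[1])-20,[0,0],loss='soft_l1',f_scale=.3);print(y,'side',r.x,np.median(abs(r.fun)),len(side))
    # axis with tilt
    r=least_squares(lambda q:np.hypot(side[:,0]-q[0]-q[2]*side[:,2],side[:,1]-q[1]-q[3]*side[:,2])-20,[0,0,0,0],loss='soft_l1',f_scale=.3);print('   tilt',r.x)
# bore & outer in top plane by rays: gray image
g=cv2.cvtColor(im,cv2.COLOR_BGR2GRAY)
def at(c0,rs,sgn):
    out=[]
    for a in np.linspace(0,2*np.pi,73)[:-1]:
        X=np.c_[c0[0]+rs*np.cos(a),c0[1]+rs*np.sin(a),np.full(len(rs),-13.3)]/1e3
        px=proj(C,X@R.T+p).astype(np.float32)
        val=cv2.remap(g.astype(np.float32),px[:,0].reshape(1,-1),px[:,1].reshape(1,-1),cv2.INTER_LINEAR)[0]
        gr=np.gradient(cv2.GaussianBlur(val.reshape(1,-1),(0,0),2)[0])*sgn; i=np.argmax(gr); out.append((a,rs[i],gr[i]))
    return np.array(out)
c=np.array([-.5,0.])
for rs,sgn in ((np.arange(4,13,.1),1),(np.arange(16,24,.1),-1)):
    b=at(c,rs,sgn); X=np.c_[c[0]+b[:,1]*np.cos(b[:,0]),c[1]+b[:,1]*np.sin(b[:,0])]
    w=b[:,2]>np.median(b[:,2])*.4
    r=least_squares(lambda q:np.hypot(X[w,0]-q[0],X[w,1]-q[1])-q[2],[0,0,rs.mean()],loss='soft_l1',f_scale=.3); print('circle',r.x,w.sum(),np.median(abs(r.fun)))
```

```text
8 side [-0.79443186 -1.13697359] 0.171712316688593 1272
   tilt [-7.95472562e-01 -1.12787611e+00  3.52902716e-04 -2.99763235e-03]
12 side [-0.77817523 -1.24472764] 0.1683136297979253 1871
   tilt [-7.79987077e-01 -1.23990412e+00  6.67721169e-04 -1.83348707e-03]
15 side [-0.8034017  -1.25967875] 0.16982299638775267 2280
   tilt [-8.05619861e-01 -1.25438941e+00  8.36134622e-04 -2.01736505e-03]
17 side [-0.80321495 -1.25201797] 0.16174009136249445 2500
   tilt [-8.05127056e-01 -1.24828729e+00  7.07663668e-04 -1.38883524e-03]
circle [-0.2120327  -1.20466363  7.61041227] 49 0.030346572853824583
circle [-0.10007706 -1.36382868 19.7435144 ] 47 0.46597944380090084
```

Run:
```python
from h import *
p,R,o=tool()
g=np.array([.5883,-.2588,.122]); print(R.T@(g-p)*1e3, 'minus sleeve', R.T@(g-p)*1e3-[-.7,-1.2,0])
```

```text
[-7.74141272  4.60776291 77.35005984] minus sleeve [-7.04141272  5.80776291 77.35005984]
```

play_rows(targets=[{"fingers": -1, "x": -0.007, "y": 0.0058, "z": 0.01, "wx": 0, "wy": 0, "wz": 0}, {"fingers": -1, "x": -0.007, "y": 0.0058, "z": 0.03, "wx": 0, "wy": 0, "wz": 0}, {"fingers": -1, "x": -0.007, "y": 0.0058, "z": 0.05, "wx": 0, "wy": 0, "wz": 0}, {"fingers": -1, "x": -0.007, "y": 0.0058, "z": 0.065, "wx": 0, "wy": 0, "wz": 0}, {"fingers": -1, "x": -0.007, "y": 0.0058, "z": 0.074, "wx": 0, "wy": 0, "wz": 0}, {"fingers": -1, "x": -0.007, "y": 0.0058, "z": 0.074, "wx": 0, "wy": 0, "wz": 0}, {"fingers": -1, "x": -0.007, "y": 0.0058, "z": 0.074, "wx": 0, "wy": 0, "wz": 0}])

```text
time: 6.08
ee_pos: [0.59, -0.2597, 0.1259]
tcp_rot: [-180.0, 0.0, 67.6]
wrist_force: [0.6, -0.1, 0.4]
opening: 0.0389
```

Run:
```python
from fit import *
p,R,o=tool(); print(o['time'],p,o['tcp_rot'],o['wrist_force'],o['opening'])
im,d=bot.camera('wrist');cv2.imwrite('pics/w5.png',im);np.save('w5d.npy',d)
C=cal('wrist')
cv2.imwrite('pics/w5z.png',cv2.resize(im[150:420,180:450],None,fx=2.2,fy=2.2,interpolation=cv2.INTER_CUBIC))
P,uv=cloud(d,C); Q=(P-p)@R*1e3
side=Q[(Q[:,2]>-8)&(Q[:,2]<15)&(Q[:,0]>8)&(Q[:,0]<24)&(abs(Q[:,1])<15)]
r=least_squares(lambda q:np.hypot(side[:,0]-q[0],side[:,1]-q[1])-20,[0,0],loss='soft_l1',f_scale=.3);print('side',r.x)
print(R.T@(np.array([.5883,-.2588,.1])-p)*1e3)
# foot rim
g=np.array([.5883,-.2588]); s=(abs(P[:,2]-.0115)<.004)&(np.hypot(*(P[:,:2]-g).T)<.055); F=P[s]
ang=np.arctan2(*(F[:,:2]-g).T[::-1]); rr=np.hypot(*(F[:,:2]-g).T); b=[]
for a in np.linspace(-np.pi,np.pi,73)[:-1]:
    k=np.nonzero((ang>=a)&(ang<a+2*np.pi/72))[0]
    if len(k) and rr[k].max()>.044: b.append(F[k[np.argmax(rr[k])]])
b=np.array(b); f=least_squares(lambda q:np.hypot(b[:,0]-q[0],b[:,1]-q[1])-.0478,g,loss='soft_l1',f_scale=.0007); print('rim',f.x,len(b))
```

```text
6.0833 [ 0.58997627 -0.25970061  0.12586421] [-1.79988387e+02  3.52919762e-03  6.76012698e+01] [ 0.60928788 -0.11451009  0.40871827] 0.03888373373190392
side [-0.83784657 -0.79495391]
[ 0.19551639 -1.88773686 25.86458235]
rim [ 0.58847222 -0.25949905] 58
```

View pics/w5z.png

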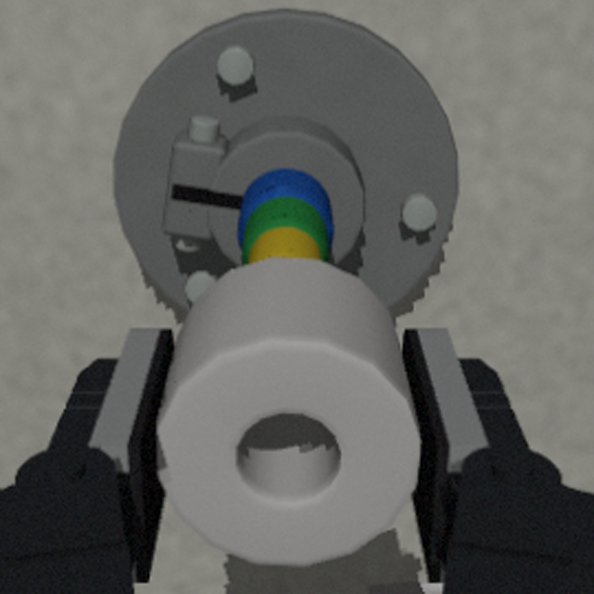

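```bash
cat > rel.py <<'E'
from fit import *
def rel(d,C,p,R,tipz=99.5,zs=(30,90)):
    P,uv=cloud(d,C); Q=(P-p)@R*1e3
    side=Q[(Q[:,2]>-8)&(Q[:,2]<15)&(Q[:,0]>8)&(Q[:,0]<24)&(abs(Q[:,1])<15)]
    r=least_squares(lambda q:np.hypot(side[:,0]-q[0],side[:,1]-q[1])-20,[0,0],loss='soft_l1',f_scale=.3); sl=r.x
    tz=p[2]*1e3-tipz  # tip in tool z
    und=19.5
    S=Q[(Q[:,2]>max(tz,und)+1)&(Q[:,2]<tz+68-3)&(np.hypot(Q[:,0],Q[:,1])<18)]
    f=lambda q:np.hypot(S[:,0]-q[0],S[:,1]-q[1])-prof(np.clip(S[:,2]-q[2],0,68))
    r=least_squares(f,[0,0,tz],loss='soft_l1',f_scale=.5)
    print('n',len(S),'sleeve',sl.round(2),'spindle',r.x.round(2),'med',np.median(abs(r.fun)).round(2),'gauge-sleeve',(r.x[:2]-sl).round(2))
E
python3 - <<'E'
from rel import *
p,R,o=tool(); print(p)
for i in range(3):
    im,d=bot.camera('wrist'); p,R,o=tool(); print(p); rel(d,cal('wrist'),p,R)
E
```

```text
[ 0.59037577 -0.25992097  0.12672591]
[ 0.59056071 -0.26003737  0.12712278]
n 1503 sleeve [-0.82 -1.26] spindle [-0.16 -2.57 27.53] med 0.17 gauge-sleeve [ 0.66 -1.32]
[ 0.59063497 -0.26012729  0.12719702]
n 1504 sleeve [-0.8  -1.27] spindle [-0.11 -2.9  27.9 ] med 0.18 gauge-sleeve [ 0.69 -1.63]
[ 0.59061438 -0.26018293  0.12710416]
n 1511 sleeve [-0.79 -1.28] spindle [-1.00e-02 -3.01e+00  2.80e+01] med 0.17 gauge-sleeve [ 0.78 -1.72]
```

play_rows(targets=[{"fingers": -1, "x": 0.0007, "y": -0.0017, "z": 0.004, "wx": 0, "wy": 0, "wz": 0}, {"fingers": -1, "x": 0.0007, "y": -0.0017, "z": 0.004, "wx": 0, "wy": 0, "wz": 0}, {"fingers": -1, "x": 0.0007, "y": -0.0017, "z": 0.004, "wx": 0, "wy": 0, "wz": 0}, {"fingers": -1, "x": 0.0007, "y": -0.0017, "z": 0.004, "wx": 0, "wy": 0, "wz": 0}, {"fingers": -1, "x": 0.0007, "y": -0.0017, "z": 0.004, "wx": 0, "wy": 0, "wz": 0}])

```text
time: 6.7
ee_pos: [0.5888, -0.2587, 0.1218]
tcp_rot: [180.0, -0.0, 67.6]
wrist_force: [1.0, -0.2, -1.3]
opening: 0.0385
```

Run:
```python
from rel import *
for i in range(3):
    im,d=bot.camera('wrist'); p,R,o=tool(); print(o['time'],p,o['wrist_force']); rel(d,cal('wrist'),p,R)
```

```text
6.75 [ 0.58880721 -0.25874561  0.12188488] [-0.4345542  -0.48640038  0.08665487]
n 1385 sleeve [-0.8  -1.27] spindle [-0.61 -0.59 22.74] med 0.18 gauge-sleeve [0.19 0.67]
6.8 [ 0.58882301 -0.25874907  0.12186768] [ 0.2969375  -0.30455025  0.00897216]
n 1387 sleeve [-0.81 -1.28] spindle [-0.6  -0.63 22.71] med 0.18 gauge-sleeve [0.2  0.64]
6.85 [ 0.58878656 -0.25874259  0.12184961] [ 0.75991306  0.49140057 -0.43787651]
n 1383 sleeve [-0.8  -1.26] spindle [-0.61 -0.6  22.71] med 0.18 gauge-sleeve [0.19 0.66]
```

play_rows(targets=[{"fingers": -1, "x": 0.0002, "y": 0.0006, "z": 0, "wx": 0, "wy": 0, "wz": 0}, {"fingers": -1, "x": 0.0002, "y": 0.0006, "z": 0.003, "wx": 0, "wy": 0, "wz": 0}, {"fingers": -1, "x": 0.0002, "y": 0.0006, "z": 0.006, "wx": 0, "wy": 0, "wz": 0}, {"fingers": -1, "x": 0.0002, "y": 0.0006, "z": 0.009, "wx": 0, "wy": 0, "wz": 0}, {"fingers": -1, "x": 0.0002, "y": 0.0006, "z": 0.012, "wx": 0, "wy": 0, "wz": 0}, {"fingers": -1, "x": 0.0002, "y": 0.0006, "z": 0.012, "wx": 0, "wy": 0, "wz": 0}, {"fingers": -1, "x": 0.0002, "y": 0.0006, "z": 0.012, "wx": 0, "wy": 0, "wz": 0}])

```text
time: 7.43
ee_pos: [0.5892, -0.2587, 0.1094]
tcp_rot: [-180.0, -0.0, 67.6]
wrist_force: [0.2, -0.7, -0.3]
opening: 0.0387
```

Run:
```python
from rel import *
for i in range(2):
    im,d=bot.camera('wrist'); p,R,o=tool(); print(o['time'],p,o['tcp_rot'],o['wrist_force'],o['torque']); rel(d,cal('wrist'),p,R)
cv2.imwrite('pics/w6z.png',cv2.resize(im[150:420,180:450],None,fx=2.2,fy=2.2,interpolation=cv2.INTER_CUBIC))
```

```text
7.4833 [ 0.58933647 -0.25872347  0.10966385] [-1.79985166e+02 -1.77420538e-03  6.75750333e+01] [-0.36879655 -0.23901787 -1.22405891] [-0.00522137 -0.03496906  0.01464815]
n 1136 sleeve [-0.81 -1.27] spindle [-0.85 -0.93 10.2 ] med 0.17 gauge-sleeve [-0.04  0.34]
7.5333 [ 0.58944752 -0.25876761  0.10989912] [ 1.79991214e+02 -6.63248043e-04  6.75728930e+01] [ 0.39918519 -0.90236375 -0.17158613] [ 0.01542384 -0.08008688 -0.02389571]
n 1134 sleeve [-0.81 -1.28] spindle [-0.83 -1.1  10.49] med 0.17 gauge-sleeve [-0.03  0.18]
```

View pics/w6z.png

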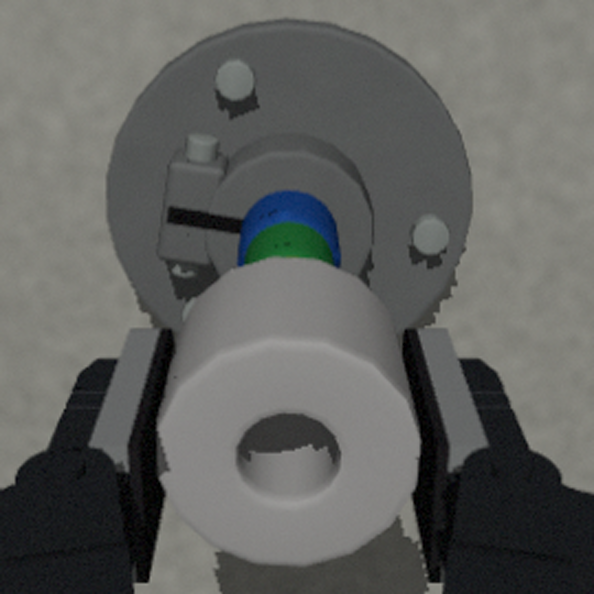

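The sleeve is over the nose, centred to about 0.2 mm, with no contact force. I'll go on down in small steps.

play_rows(targets=[{"fingers": -1, "x": 0, "y": 0.0001, "z": 0.002, "wx": 0, "wy": 0, "wz": 0}, {"fingers": -1, "x": 0, "y": 0.0001, "z": 0.004, "wx": 0, "wy": 0, "wz": 0}, {"fingers": -1, "x": 0, "y": 0.0001, "z": 0.006, "wx": 0, "wy": 0, "wz": 0}, {"fingers": -1, "x": 0, "y": 0.0001, "z": 0.008, "wx": 0, "wy": 0, "wz": 0}, {"fingers": -1, "x": 0, "y": 0.0001, "z": 0.009, "wx": 0, "wy": 0, "wz": 0}, {"fingers": -1, "x": 0, "y": 0.0001, "z": 0.009, "wx": 0, "wy": 0, "wz": 0}])

```text
time: 8.03
ee_pos: [0.5893, -0.2588, 0.1003]
tcp_rot: [-180.0, 0.0, 67.6]
wrist_force: [0.1, 0.7, -0.8]
opening: 0.0385
```

Run:
```python
from rel import *
for i in range(2):
    im,d=bot.camera('wrist'); p,R,o=tool(); print(o['time'],p,o['tcp_rot'],o['wrist_force'],o['torque']); rel(d,cal('wrist'),p,R)
```

```text
8.0833 [ 0.58942105 -0.25877849  0.10060942] [-1.79984259e+02  9.42391439e-04  6.75729772e+01] [ 0.35860524  0.68627154 -0.82413486] [ 0.0505796   0.07294811 -0.01195167]
n 896 sleeve [-0.79 -1.29] spindle [-0.81 -1.11  1.23] med 0.16 gauge-sleeve [-0.02  0.18]
8.1333 [ 0.58945233 -0.25881718  0.10074442] [-1.79994360e+02 -1.20319736e-03  6.75695189e+01] [-0.13544499  0.17082684 -0.51700837] [ 0.02363953 -0.01769885 -0.04683298]
n 902 sleeve [-0.77 -1.27] spindle [-0.8  -1.12  1.37] med 0.17 gauge-sleeve [-0.03  0.16]
```

play_rows(targets=[{"fingers": -1, "x": 0, "y": 0.0001, "z": 0.001, "wx": 0, "wy": 0, "wz": 0}, {"fingers": -1, "x": 0, "y": 0.0001, "z": 0.002, "wx": 0, "wy": 0, "wz": 0}, {"fingers": -1, "x": 0, "y": 0.0001, "z": 0.003, "wx": 0, "wy": 0, "wz": 0}, {"fingers": -1, "x": 0, "y": 0.0001, "z": 0.003, "wx": 0, "wy": 0, "wz": 0}])

```text
time: 8.47
ee_pos: [0.5895, -0.2588, 0.0975]
tcp_rot: [-180.0, 0.0, 67.6]
wrist_force: [-0.2, 0.0, -0.4]
opening: 0.0381
```

play_rows(targets=[{"fingers": -1, "x": 0, "y": 0, "z": 0.001, "wx": 0, "wy": 0, "wz": 0}, {"fingers": -1, "x": 0, "y": 0, "z": 0.001, "wx": 0, "wy": 0, "wz": 0}, {"fingers": -1, "x": 0, "y": 0, "z": 0.001, "wx": 0, "wy": 0, "wz": 0}])

```text
time: 8.72
ee_pos: [0.5896, -0.2589, 0.0968]
tcp_rot: [180.0, 0.0, 67.6]
wrist_force: [0.6, -0.4, 0.2]
opening: 0.0386
```

play_rows(targets=[{"fingers": -1, "x": 0, "y": 0, "z": 0.0005, "wx": 0, "wy": 0, "wz": 0}, {"fingers": -1, "x": 0, "y": 0, "z": 0.001, "wx": 0, "wy": 0, "wz": 0}, {"fingers": -1, "x": 0, "y": 0, "z": 0.001, "wx": 0, "wy": 0, "wz": 0}])

```text
time: 8.97
ee_pos: [0.5896, -0.259, 0.0965]
tcp_rot: [180.0, 0.0, 67.6]
wrist_force: [-2.1, 0.1, 4.6]
opening: 0.0386
```

play_rows(targets=[{"fingers": -1, "x": 0, "y": 0, "z": 0.0005, "wx": 0, "wy": 0, "wz": 0}, {"fingers": -1, "x": 0, "y": 0, "z": 0.001, "wx": 0, "wy": 0, "wz": 0}, {"fingers": -1, "x": 0, "y": 0, "z": 0.001, "wx": 0, "wy": 0, "wz": 0}])

```text
time: 9.22
ee_pos: [0.5897, -0.259, 0.0962]
tcp_rot: [179.9, 0.0, 67.6]
wrist_force: [-3.4, 0.4, 8.7]
opening: 0.0385
```

Contact at the yellow shoulder, pushing up 8.7 N with −3.4 N sideways, so the sleeve is slightly off-centre. I'll recentre to tell a snag from a true stop.

play_rows(targets=[{"fingers": -1, "x": -0.0002, "y": -0.0005, "z": 0, "wx": 0, "wy": 0, "wz": 0}, {"fingers": -1, "x": -0.0002, "y": -0.0005, "z": 0, "wx": 0, "wy": 0, "wz": 0}, {"fingers": -1, "x": -0.0002, "y": -0.0005, "z": 0, "wx": 0, "wy": 0, "wz": 0}])

```text
time: 9.47
ee_pos: [0.5896, -0.259, 0.0962]
tcp_rot: [179.9, -0.0, 67.6]
wrist_force: [-1.4, 0.2, 8.6]
opening: 0.0384
```

Run:
```python
from rel import *
for i in range(2):
    im,d=bot.camera('wrist'); p,R,o=tool(); print(o['time'],p,o['tcp_rot'],o['wrist_force'],o['torque']); rel(d,cal('wrist'),p,R)
cv2.imwrite('pics/w7z.png',cv2.resize(im[150:420,180:450],None,fx=2.2,fy=2.2,interpolation=cv2.INTER_CUBIC))
```

```text
9.5167 [ 0.58959147 -0.25897969  0.09622104] [ 1.79873805e+02 -6.50130256e-03  6.75754520e+01] [-0.50277689  0.80231459  8.05087257] [0.06915518 0.31576327 0.04556064]
n 777 sleeve [-0.83 -1.29] spindle [-0.7  -1.58 -3.05] med 0.17 gauge-sleeve [ 0.14 -0.29]
9.5667 [ 0.58958955 -0.25901072  0.09621739] [ 1.79872682e+02 -2.36909086e-03  6.75746493e+01] [-1.21526826  0.60631077  7.91220701] [ 0.05468093  0.27409122 -0.005873  ]
n 776 sleeve [-0.8  -1.29] spindle [-0.69 -1.55 -3.05] med 0.18 gauge-sleeve [ 0.11 -0.27]
```

View pics/w7z.png

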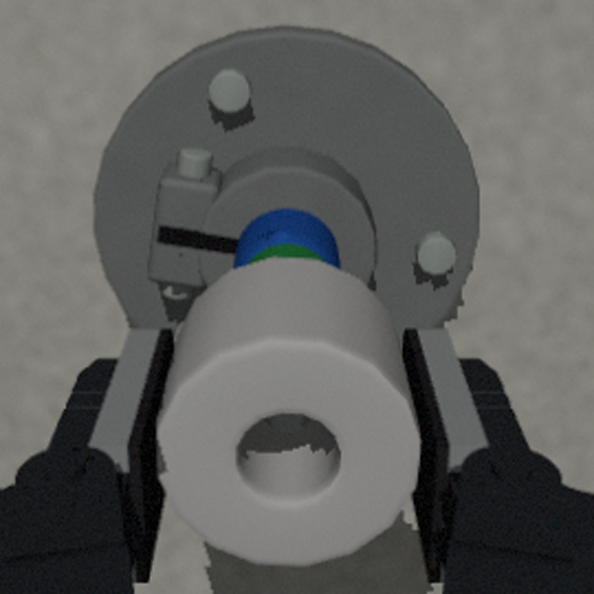

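play_rows(targets=[{"fingers": -1, "x": 0.0001, "y": -0.0003, "z": 0, "wx": 0, "wy": 0, "wz": 0}, {"fingers": -1, "x": 0.0001, "y": -0.0003, "z": 0, "wx": 0, "wy": 0, "wz": 0}, {"fingers": -1, "x": 0.0001, "y": -0.0003, "z": 0, "wx": 0, "wy": 0, "wz": 0}, {"fingers": -1, "x": 0.0001, "y": -0.0003, "z": 0, "wx": 0, "wy": 0, "wz": 0}])

```text
time: 9.9
ee_pos: [0.5895, -0.259, 0.0962]
tcp_rot: [179.8, 0.0, 67.6]
wrist_force: [-0.1, 0.2, 7.8]
opening: 0.0381
```

Run:
```python
from rel import *
p,R,o=tool(); print(o['time'],p,o['wrist_force'],o['tcp_rot'])
im,d=bot.camera('scene'); cv2.imwrite('pics/s8.png',cv2.resize(im[230:380,180:330],None,fx=4,fy=4,interpolation=cv2.INTER_CUBIC))
```

```text
9.9 [ 0.58952891 -0.25898548  0.09623102] [-0.10943888  0.21807114  7.79580496] [1.79844300e+02 7.92320628e-03 6.75709737e+01]
```

View pics/s8.png

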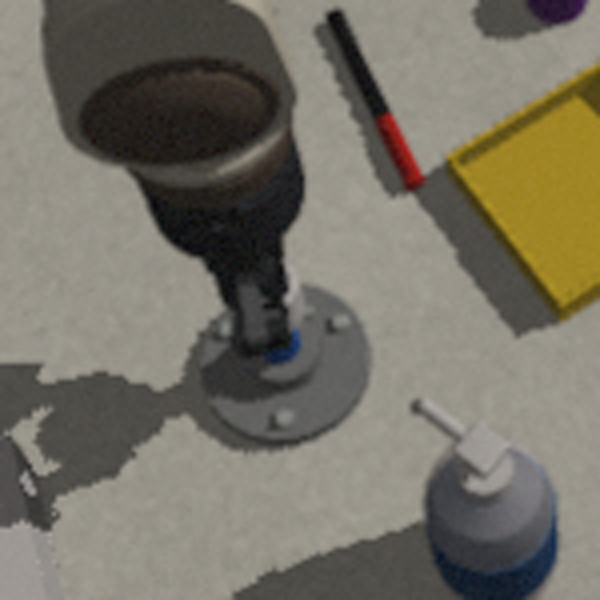

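Recentred, the side force falls to zero and the sleeve still holds at 7.8 N. That's a true stop on yellow: underside at about 79 mm with the tip at about 100 mm, and the bore measures about 15 mm in the picture. Now I'll draw it straight up.

play_rows(targets=[{"fingers": -1, "x": 0, "y": 0, "z": -0.004, "wx": 0, "wy": 0, "wz": 0}, {"fingers": -1, "x": 0, "y": 0, "z": -0.012, "wx": 0, "wy": 0, "wz": 0}, {"fingers": -1, "x": 0, "y": 0, "z": -0.02, "wx": 0, "wy": 0, "wz": 0}, {"fingers": -1, "x": 0, "y": 0, "z": -0.03, "wx": 0, "wy": 0, "wz": 0}, {"fingers": -1, "x": 0, "y": 0, "z": -0.05, "wx": 0, "wy": 0, "wz": 0}, {"fingers": -1, "x": 0, "y": 0, "z": -0.07, "wx": 0, "wy": 0, "wz": 0}, {"fingers": -1, "x": 0, "y": 0, "z": -0.08, "wx": 0, "wy": 0, "wz": 0}, {"fingers": -1, "x": 0, "y": 0, "z": -0.08, "wx": 0, "wy": 0, "wz": 0}])

```text
time: 10.62
ee_pos: [0.5898, -0.2591, 0.1782]
tcp_rot: [179.7, 0.0, 67.6]
wrist_force: [0.4, 0.2, -0.3]
opening: 0.0386
```

Run:
```python
from rel import *
p,R,o=tool(); print(o['time'],p,o['wrist_force'],o['opening']); print(delta([.608,-.055,.175],86))
```

```text
10.6167 [ 0.58980557 -0.25905832  0.17819095] [ 0.42964917  0.15325669 -0.34259871] 0.03860108868830436
(array([ 0.1956, -0.061 ,  0.0029]), array([  0.26,   0.05, -18.43]))
```

play_rows(targets=[{"fingers": -1, "x": 0.03, "y": -0.009, "z": 0, "wx": 0, "wy": 0, "wz": -3}, {"fingers": -1, "x": 0.065, "y": -0.02, "z": 0, "wx": 0, "wy": 0, "wz": -6}, {"fingers": -1, "x": 0.1, "y": -0.031, "z": 0, "wx": 0, "wy": 0, "wz": -10}, {"fingers": -1, "x": 0.135, "y": -0.042, "z": 0, "wx": 0, "wy": 0, "wz": -13}, {"fingers": -1, "x": 0.165, "y": -0.051, "z": 0, "wx": 0, "wy": 0, "wz": -16}, {"fingers": -1, "x": 0.185, "y": -0.058, "z": 0, "wx": 0, "wy": 0, "wz": -18}, {"fingers": -1, "x": 0.1956, "y": -0.061, "z": 0, "wx": 0, "wy": 0, "wz": -18.4}, {"fingers": -1, "x": 0.1956, "y": -0.061, "z": 0, "wx": 0, "wy": 0, "wz": -18.4}, {"fingers": -1, "x": 0.1956, "y": -0.061, "z": 0, "wx": 0, "wy": 0, "wz": -18.4}, {"fingers": -1, "x": 0.1956, "y": -0.061, "z": 0, "wx": 0, "wy": 0, "wz": -18.4}])

```text
time: 11.45
ee_pos: [0.6069, -0.0556, 0.1744]
tcp_rot: [-180.0, 0.0, 85.9]
wrist_force: [0.1, -1.3, -0.0]
opening: 0.0386
```

Run:
```python
from rel import *
im,d=bot.camera('wrist'); p,R,o=tool(); C=cal('wrist'); print(o['time'],p,o['tcp_rot'],o['opening'])
cv2.imwrite('pics/w9.png',im)
P,uv=cloud(d,C); hsv=cv2.cvtColor(im,cv2.COLOR_BGR2HSV)[uv[:,1],uv[:,0]]
y=(hsv[:,0]>18)&(hsv[:,0]<35)&(hsv[:,1]>130)&(P[:,2]>.015)&(P[:,2]<.03)
print(y.sum(),np.percentile(P[y],[1,50,99],axis=0)); print(cv2.minAreaRect((P[y,:2]*1000).astype(np.float32)))
f=(hsv[:,0]>18)&(hsv[:,0]<35)&(hsv[:,1]>130)&(P[:,2]<.008);print('floor',np.median(P[f,2]))
```

```text
11.5 [ 0.60695436 -0.05579614  0.17447328] [-1.79977669e+02  1.31146338e-02  8.58624016e+01] 0.038506332170466215
3906 [[ 0.53997338 -0.11645753  0.01531862]
 [ 0.59815126 -0.03230166  0.02216456]
 [ 0.65934387  0.00257407  0.02404214]]
((599.6985473632812, -57.729957580566406), (120.09491729736328, 120.03763580322266), 89.28724670410156)
floor 0.0026944019825388688
```

View pics/w9.png

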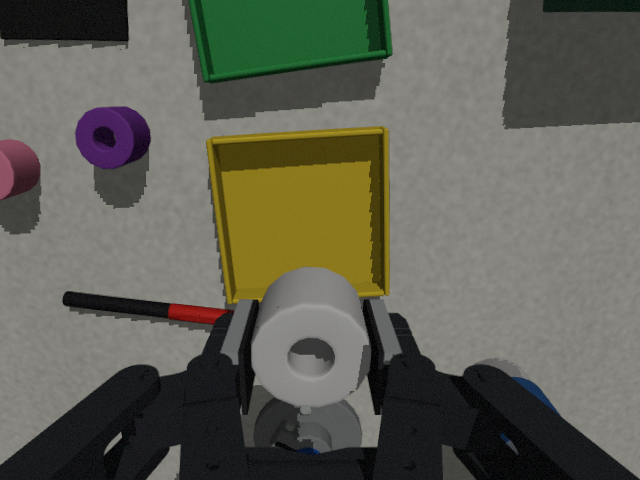

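The yellow tray is fully in view (208–390, 128–300). It fits 120×120 mm and is centred at (0.600, −0.058). Now I'll lower the sleeve.

Run:
```python
from h import *
print(delta([.5997,-.0577,.025],85.9))
```

```text
(array([-0.0024, -0.007 ,  0.1495]), array([-0.02,  0.01, -0.04]))
```

play_rows(targets=[{"fingers": -1, "x": -0.0024, "y": -0.007, "z": 0.03, "wx": 0, "wy": 0, "wz": 0}, {"fingers": -1, "x": -0.0024, "y": -0.007, "z": 0.065, "wx": 0, "wy": 0, "wz": 0}, {"fingers": -1, "x": -0.0024, "y": -0.007, "z": 0.095, "wx": 0, "wy": 0, "wz": 0}, {"fingers": -1, "x": -0.0024, "y": -0.007, "z": 0.115, "wx": 0, "wy": 0, "wz": 0}, {"fingers": -1, "x": -0.0024, "y": -0.007, "z": 0.13, "wx": 0, "wy": 0, "wz": 0}, {"fingers": -1, "x": -0.0024, "y": -0.007, "z": 0.14, "wx": 0, "wy": 0, "wz": 0}, {"fingers": -1, "x": -0.0024, "y": -0.007, "z": 0.147, "wx": 0, "wy": 0, "wz": 0}, {"fingers": -1, "x": -0.0024, "y": -0.007, "z": 0.1495, "wx": 0, "wy": 0, "wz": 0}, {"fingers": -1, "x": -0.0024, "y": -0.007, "z": 0.1495, "wx": 0, "wy": 0, "wz": 0}, {"fingers": -1, "x": -0.0024, "y": -0.007, "z": 0.1495, "wx": 0, "wy": 0, "wz": 0}])

```text
time: 12.33
ee_pos: [0.6004, -0.0567, 0.0262]
tcp_rot: [179.9, 0.0, 86.0]
wrist_force: [1.0, -0.6, 0.1]
opening: 0.0384
```

play_rows(targets=[{"fingers": -1, "x": 0, "y": 0, "z": 0.001, "wx": 0, "wy": 0, "wz": 0}, {"fingers": -1, "x": 0, "y": 0, "z": 0.0015, "wx": 0, "wy": 0, "wz": 0}, {"fingers": -1, "x": 0, "y": 0, "z": 0.002, "wx": 0, "wy": 0, "wz": 0}, {"fingers": -1, "x": 0, "y": 0, "z": 0.002, "wx": 0, "wy": 0, "wz": 0}])

```text
time: 12.67
ee_pos: [0.6, -0.0564, 0.0235]
tcp_rot: [180.0, 0.0, 86.0]
wrist_force: [-0.2, -0.1, -1.4]
opening: 0.0387
```

play_rows(targets=[{"fingers": -1, "x": 0, "y": 0, "z": 0.0005, "wx": 0, "wy": 0, "wz": 0}, {"fingers": -1, "x": 0, "y": 0, "z": 0.001, "wx": 0, "wy": 0, "wz": 0}, {"fingers": -1, "x": 0, "y": 0, "z": 0.0015, "wx": 0, "wy": 0, "wz": 0}, {"fingers": -1, "x": 0, "y": 0, "z": 0.0015, "wx": 0, "wy": 0, "wz": 0}])

```text
time: 13.0
ee_pos: [0.5998, -0.0564, 0.0216]
tcp_rot: [-180.0, 0.0, 86.0]
wrist_force: [0.2, 0.6, -0.2]
opening: 0.0384
```

play_rows(targets=[{"fingers": -1, "x": 0, "y": 0, "z": 0.0005, "wx": 0, "wy": 0, "wz": 0}, {"fingers": -1, "x": 0, "y": 0, "z": 0.001, "wx": 0, "wy": 0, "wz": 0}, {"fingers": -1, "x": 0, "y": 0, "z": 0.001, "wx": 0, "wy": 0, "wz": 0}])

```text
time: 13.25
ee_pos: [0.5999, -0.0565, 0.0213]
tcp_rot: [180.0, -0.0, 86.0]
wrist_force: [-2.5, 0.6, 3.7]
opening: 0.0385
```

The sleeve touches the floor at 3.7 N. I'll release it with a limited opening and lift clear.

play_rows(targets=[{"fingers": 0.0, "x": 0, "y": 0, "z": 0, "wx": 0, "wy": 0, "wz": 0}, {"fingers": 0.1, "x": 0, "y": 0, "z": 0, "wx": 0, "wy": 0, "wz": 0}, {"fingers": 0.25, "x": 0, "y": 0, "z": 0, "wx": 0, "wy": 0, "wz": 0}, {"fingers": 0.25, "x": 0, "y": 0, "z": 0, "wx": 0, "wy": 0, "wz": 0}, {"fingers": 0.25, "x": 0, "y": 0, "z": 0, "wx": 0, "wy": 0, "wz": 0}])

```text
time: 13.67
ee_pos: [0.5999, -0.0564, 0.0206]
tcp_rot: [-180.0, -0.0, 86.0]
wrist_force: [0.8, 0.5, 0.3]
opening: 0.0532
```

play_rows(targets=[{"fingers": 0.25, "x": 0, "y": 0, "z": -0.01, "wx": 0, "wy": 0, "wz": 0}, {"fingers": 0.25, "x": 0, "y": 0, "z": -0.03, "wx": 0, "wy": 0, "wz": 0}, {"fingers": 0.25, "x": 0, "y": 0, "z": -0.06, "wx": 0, "wy": 0, "wz": 0}, {"fingers": 0.25, "x": 0, "y": 0, "z": -0.1, "wx": 0, "wy": 0, "wz": 0}, {"fingers": 0.25, "x": 0, "y": 0, "z": -0.13, "wx": 0, "wy": 0, "wz": 0}, {"fingers": 0.25, "x": 0, "y": 0, "z": -0.15, "wx": 0, "wy": 0, "wz": 0}, {"fingers": 0.25, "x": 0, "y": 0, "z": -0.15, "wx": 0, "wy": 0, "wz": 0}, {"fingers": 0.25, "x": 0, "y": 0, "z": -0.15, "wx": 0, "wy": 0, "wz": 0}])

```text
time: 14.33
ee_pos: [0.6006, -0.0565, 0.1728]
tcp_rot: [179.8, 0.0, 86.0]
wrist_force: [-0.1, -0.1, -0.4]
opening: 0.0534
```

Run:
```python
from rel import *
im,d=bot.camera('wrist'); p,R,o=tool(); C=cal('wrist'); print(o['time'],p,o['wrist_force'],o['opening'])
cv2.imwrite('pics/w10.png',im)
P,uv=cloud(d,C); s=(P[:,2]>.030)&(P[:,2]<.04)&(np.hypot(P[:,0]-.6,P[:,1]+.057)<.05)
print(cv2.minEnclosingCircle((P[s,:2]*1000).astype(np.float32)),np.percentile(P[s,2],[5,50,95]))
im,d=bot.camera('scene'); cv2.imwrite('pics/s10.png',im)
```

```text
14.3833 [ 0.59997666 -0.05646589  0.17112958] [-0.84361646 -0.10847405 -0.30111093] 0.0531192606262396
((597.7057495117188, -56.09656524658203), 19.853954315185547) [0.0313543  0.0326988  0.03385719]
```

View pics/w10.png

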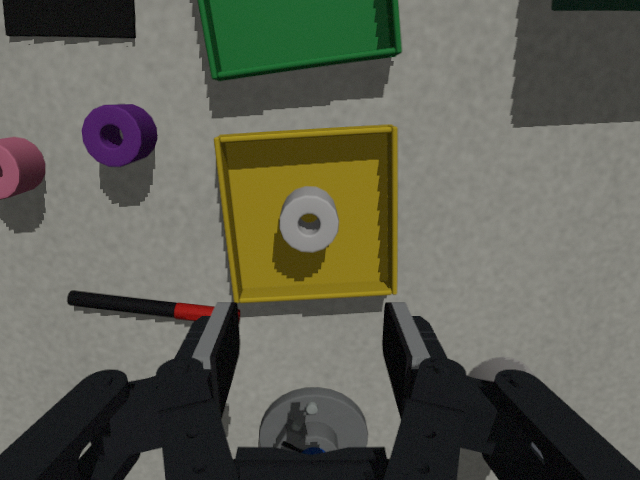

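View pics/s10.png

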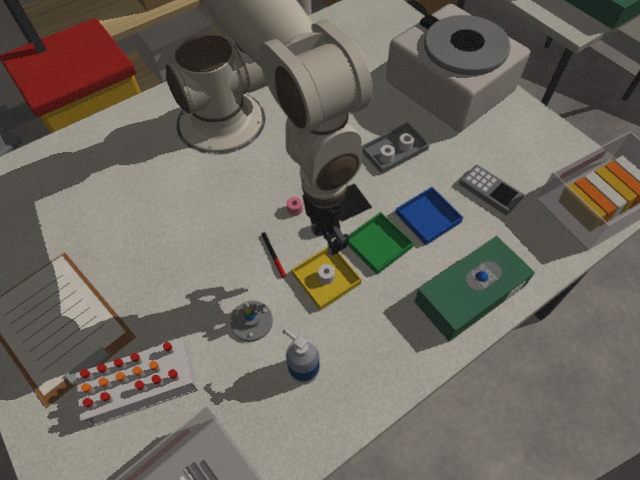

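The sleeve stands upright in the middle of the yellow tray (wrist pixel (309,220), scene pixel (327,270)). The gripper is clear and the rest of the scene looks unchanged, so I'll hand in.

```bash
python3 -c "
from workcell import bot
print(bot.get_obs()['wrist_force']); print(bot.job_done())"
```

```text
[ 0.31225246 -0.54602613 -0.652333  ]
the job is handed in; nothing more can be done
None
```

The yellow step stopped the sleeve, and it now stands upright near the middle of the yellow tray; I handed the job in at about 14.4 s.

- **Gauging:** It stopped with its underside about 79 mm up and the spindle tip at about 100 mm, which fits the yellow step. The first contact pushed sideways with 3.4 N, so I recentred it. The side force then fell to almost zero and it still held at about 8 N. The highest gauge reading I saw was 8.7 N.
- **Bore check:** The bore measured about 15 mm in the picture, which fits the 14.5 mm size.
- **Placing:** After release, the wrist picture showed the sleeve upright and within about 3 mm of the tray centre. Its top read about 33 mm instead of 36 mm. The wrist camera read low elsewhere too, and the sleeve touched the floor at the expected height, so I took this as camera error.
- **Rest of the table:** The gripper was clear and touching nothing. The waiting sleeves and everything else looked unmoved in the last scene picture.

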